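# Close the sample holder's jaws to the gauge mark

## Robot

A 7-joint arm with a two-finger parallel gripper is mounted at the origin on a cart in front of the work surface, level with it; the furniture and walls round the work are solid. World frame = base frame: x ahead of the robot, y to its left, z up, the work surface at z = 0. Lengths are in m, angles in rad, forces in N, time in s.
With the tool pointing down it reaches from about 0.425 to 1.025 m from the base axis. Payload 3.6 kg.
Tool frame: the origin (TCP) lies midway between the tips of the shut fingers; the grasp point (between the pads) lies 19 mm behind it (ctrl.grip_point_offset is the distance from the TCP to the grasp point, in m); z points along the fingers, y is the line along which they close (so a half turn about z gives the same grasp; the last joint's range is limited). The gripper opens to 85 mm and grips with 20 to 120 N. Pads are 22 mm wide; open, the fingers measure 114 mm over their backs; the gripper's body (76 mm by 85 mm) begins 54 mm behind the grasp point. The pads swing forward as they close: fully open they stand 13 mm farther back than shut.
Start: joints at [-1.238, 0.591, 0.048, 1.609, -0.033, 0.943, -0.034], TCP at [0.299, 0.66, 0.231] pointing down, gripper open.
Joint ranges: [-2.69, 2.69], [-0.47, 2.24], [-1.27, 1.36], [0.19, 2.51], [-1.53, 4.68], [0.08, 2.07], [-3.09, 3.09]. Speed limits (rad/s): [2.57, 2.57, 3.14, 3.14, 3.14, 3.14, 3.14].

## Interface

Orientations are given as a 3x3 rotation matrix whose columns are the frame's x, y, z axes.
In Python, from cell import ctrl gives the robot as it stands.
- The arm moves only by the shell command python3 -m handwheel 'ROWS' [OPENING]. ROWS is JSON, a list of rows, each a list of 6 numbers: the shift along the tool's x, y, z in mm, then the turn, a rotation vector about the tool's x, y, z in degrees. In form: [[x, y, z, rx, ry, rz], ...]. A call has 1 to 8 rows; each row shifts and turns the commanded pose from where the row before left it, along the tool's axes as they then stand; what a row does not reach is not made up. A row lasts 1/8 s, in which the tool goes at most 62.5 mm and 10.7 degrees, less where a joint would pass 70% of its speed; a pose out of reach is approached as far as the arm can. A call with a gripper value outside its range is refused whole. OPENING is the opening, from 0 (shut) to 1 (fully open), set as the call begins (- or left out, the last holds). The fingers move at their own pace and stop on an object; the grip force is fixed at half the most. Time passes only in rows, so rows that do not move let the fingers close. It gives the time, the measured TCP pose, the force, the opening and the grip force at its end, in the units of the state.
- ctrl.read_state(): the state, without advancing time (a new reading comes with each control period).
- ctrl.camera(name): name is "scene" or "top" or "wrist"; returns a dict with "img" (480x640x3 uint8, red, green, blue), "fovy" (degrees; the focal length in pixels is half the picture's height over the tangent of half this angle, whatever the lens; pixels are square), "cx", "cy" (the principal point, pixels), "extrinsics" (4x4, takes a point from world to camera coordinates). Camera axes: x right, y up, looking along -z (the intrinsics and any distortion apply to the point x, -y, -z); pixel columns grow to the right and rows downward; lengths in m; the calibration is good to about 2 mm. A picture is of the moment at which its call begins. There is no depth.
- ctrl.finish_job(): hands the job in; it is judged then, once.
Trained networks look in the newest picture that a camera, given by its name, has taken for a name from the list of things; names that differ only in an ending like _2 or _b are one class to them, and where a whole thing is asked for, a point or a joint stands for the part that bears it (a point fixed in the world has none). Each returns a list of dicts, best first, with "score" (0 to 1); they miss things now and then, are a little off and sometimes report something else, mostly with a low value. They report only what shows in the picture. A call takes as long as a camera call.
- ctrl.outline_of(label, camera): "pixels" (480x640 bool, what is visible of it) and "box" ([left, top, right, bottom] in pixels, round what is visible of it).
The state is a dict: "time_s": time; "joints": joint angles; "joint_vel": joint speeds; "tau": joint torques, N m; "ee_pos": TCP position; "ee_rot": TCP orientation; "ft_force": force on the tool from outside, world axes, zero at the start; "moment": the same for the moment, N m; "finger_gap": finger opening in m; "finger_force": force on a finger pad.
Only numpy, scipy, OpenCV 4.12 (cv2) and the standard library are available. Lean on these libraries where they do the work, as an engineer would, in place of code of your own. Each camera call takes 0.05 s, during which the arm holds its last target. There are 200 camera calls.

## Task

Close the two-jaw sample holder to its gauge mark: stroke a fingertip over the top of the knurled wheel, away from the robot, as often as needed, until the pointer of the moving jaw stands in line with the mark of the rider. Press lightly and use only the wheel: do not push the jaw, grasp nothing, and leave the bottles, the tape roll and the gel card where they are. Finish with the hand clear and the jaw standing at the mark.

Things in the scene. Friction and masses are not known exactly. Their poses are not given: they have to be found in the camera images.
- holder: Fixed two-jaw holder, grey-painted base and steel jaws: 110 (x) x 260 (y) x 12 mm, origin at the centre of its underside; x points away from the robot, y left along the jaws' travel. Left end (+y): fixed jaw, inner face at y = +95 mm, 64 mm high. Right end: black housing 80 x 80 mm, top at 60 mm, with the knurled wheel rising from its slot. The moving jaw lies between.
- wheel (a joint): Angle (rad) of the knurled steel wheel, 48 mm diameter, 18 mm wide, axle along holder y at x = 0, y = -85 mm, 52 mm above the worktop. Grows as its top is stroked along holder +x (away from the robot): 1 rad moves the jaw 4 mm along +y (closing); stroking back opens. Driven by friction under the fingertip, about 1 N at the rim; stays where left. Stops at -0.25 and 11.
- wheel_crown (a point): Topmost point of the wheel's rim, 76 mm above the worktop and 16 mm above the housing. It sinks with the wheel when pressed.
- axle: The carriage (axle block, guide rods) that bears wheel, lead screw and moving jaw; origin on the wheel's axis at mid-width, axes as the holder's. It is sprung: pressing the wheel down 4 mm takes about 6 N, at 8 mm (about 11 N) it is at its stop; wheel and jaw sink together and spring back up.
- jaw: Moving jaw, a steel block 70 (x) x 22 (y) x 42 mm, top 66 mm above the worktop; origin at worktop level below the centre of its closing (+y) face, axes as the holder's. Driven by the wheel through a lead screw.
- pointer (a point): Tip of the moving jaw's pointer, a dark steel blade 3 mm thick at the foot of the jaw's front (robot) side, its middle in the plane of the closing face, 30 mm above the worktop, over the white scale.
- mark (a point): The gauge mark: tip of the 3 mm steel blade on the rider, pointing away from the robot at the pointer's track, 30 mm above the worktop. The jaw is set when pointer and mark have the same holder y; the tips then stand 1 mm apart end to end.
- rider: Fixed steel rider 14 mm wide, 34 mm high, clamped to the front edge of the holder's base; carries the mark. Origin at worktop level on the holder's centre line (x = 0) at the mark's y; axes as the holder's.
- bottle_3: Loose dropper bottle with black cap, 25 mm across, 99 mm high, origin at the centre of its underside; bystander.
- bottle_5: Loose dropper bottle with red collar, 25 mm across, 99 mm high, origin at the centre of its underside; bystander.
- bottle_7: Loose short bottle with a wide white cap, 26 mm across, 78 mm high, origin at the centre of its underside; bystander behind the holder.
- tape_roll: Loose roll of tape lying flat, 60 mm across, 19 mm high, origin at the centre of its underside; bystander.
- gel_card_0: Loose flat gel card 52 x 53 x 6 mm lying in front of the holder, origin at the centre of its underside; bystander.

How it is judged:
By the outcome, as a careful person would: the job done as asked, in the order asked, and still so for the second after the job is handed in, with the robot touching nothing.
It also fails if it takes over 72 s, if anything falls off the work surface, if the arm or the gripper's body presses on something with over 40 N, if the wrist force passes 120 N, or if a joint passes its speed limit or range.

## Working session

There is one attempt and no reset: what is moved stays moved. The work goes in short steps, Python scripts to look and compute and a shell command to move; the robot and the scene stay as the last step left them, time stands still between calls to the robot, and variables do not carry over. Pictures are saved under pics/ and viewed, at most 10 in all, crops included, and the job is handed in when it is done.

```bash
mkdir -p pics
cat > h.py <<'E'
import numpy as np, cv2
from cell import ctrl
def cam(n,save=None):
    c=ctrl.camera(n)
    if save: cv2.imwrite('pics/'+save,c['img'][:,:,::-1])
    return c
def proj(c,P):
    P=np.atleast_2d(P); E=np.array(c['extrinsics']); q=P@E[:3,:3].T+E[:3,3]
    f=240/np.tan(np.radians(c['fovy'])/2)
    return np.c_[c['cx']+f*q[:,0]/-q[:,2], c['cy']-f*q[:,1]/-q[:,2]]
def ray(c,u,z):
    E=np.array(c['extrinsics']);R=E[:3,:3];o=-R.T@E[:3,3]
    f=240/np.tan(np.radians(c['fovy'])/2)
    d=R.T@np.array([(u[0]-c['cx'])/f,-(u[1]-c['cy'])/f,-1]);return o+d*(z-o[2])/d[2]
E
python3 - <<'E'
from h import *
np.set_printoptions(precision=3,suppress=True)
for n in ['top','scene']:
    c=cam(n,n+'0.png'); print(n,{k:v for k,v in c.items() if k!='img'})
    for l in ['holder','wheel','jaw','rider','pointer','mark','bottle_3','bottle_5','bottle_7','tape_roll','gel_card_0']:
        for d in ctrl.outline_of(l,n)[:2]:
            m=d['pixels'];ys,xs=np.nonzero(m)
            print(l,round(d['score'],2),d['box'],xs.mean().round(1),ys.mean().round(1),len(xs))
s=ctrl.read_state();print(s['ee_pos'],s['ee_rot'],s['ft_force'],s['finger_gap'],s['time_s'])
E
```

```text
top {'fovy': 46.22795631730382, 'cx': 321.2829666813472, 'cy': 243.08051281772373, 'extrinsics': array([[-0.02 , -1.   ,  0.011,  0.132],
       [ 0.986, -0.018,  0.165, -0.555],
       [-0.164,  0.014,  0.986, -0.936],
       [ 0.   ,  0.   ,  0.   ,  1.   ]])}
holder 0.77 [270.2, 229.7, 425.8, 316.4] 351.1 271.6 8895
wheel 0.55 [391.8, 264.1, 407.7, 297.8] 400.0 280.3 370
jaw 0.7 [317.4, 242.7, 373.5, 288.8] 335.6 264.9 828
rider 0.6 [297.3, 290.1, 307.5, 299.8] 303.0 293.9 46
pointer 0.63 [317.1, 242.1, 374.2, 289.6] 335.6 265.6 862
mark 0.65 [301.7, 288.6, 308.9, 301.4] 302.8 293.8 52
bottle_3 0.86 [384.2, 216.0, 406.2, 238.5] 393.4 224.0 289
bottle_3 0.78 [297.8, 190.8, 314.5, 217.1] 305.3 204.1 275
bottle_5 0.86 [384.2, 216.0, 406.2, 238.5] 393.4 224.0 289
bottle_5 0.78 [297.8, 190.8, 314.5, 217.1] 305.3 204.1 275
bottle_7 0.86 [384.2, 216.0, 406.2, 238.5] 393.4 224.0 289
bottle_7 0.78 [297.8, 190.8, 314.5, 217.1] 305.3 204.1 275
tape_roll 0.79 [224.2, 233.7, 263.0, 269.8] 243.3 248.3 814
tape_roll 0.25 [296.1, 241.0, 409.7, 296.8] 350.0 269.0 1819
gel_card_0 0.8 [336.4, 316.1,
[... 609 characters left out ...]
 320.1] 342.0 310.5 139
bottle_3 0.88 [261.9, 227.4, 278.4, 281.6] 269.0 256.2 773
bottle_3 0.71 [292.4, 213.5, 305.4, 264.6] 298.5 240.3 613
bottle_5 0.88 [261.9, 227.4, 278.4, 281.6] 269.0 256.2 773
bottle_5 0.71 [292.4, 213.5, 305.4, 264.6] 298.5 240.3 613
bottle_7 0.88 [261.9, 227.4, 278.4, 281.6] 269.0 256.2 773
bottle_7 0.71 [292.4, 213.5, 305.4, 264.6] 298.5 240.3 613
tape_roll 0.8 [231.8, 308.1, 275.9, 344.4] 252.3 326.7 1254
gel_card_0 0.83 [390.7, 293.5, 434.5, 320.9] 411.4 306.5 797
gel_card_0 0.15 [314.9, 243.4, 378.0, 297.7] 340.0 265.5 1263
[0.299 0.66  0.231] [[-0.911  0.413  0.   ]
 [ 0.413  0.911 -0.   ]
 [-0.    -0.    -1.   ]] [-0.244  0.672  0.071] 0.08536628987558237 1.2
```

View pics/top0.png

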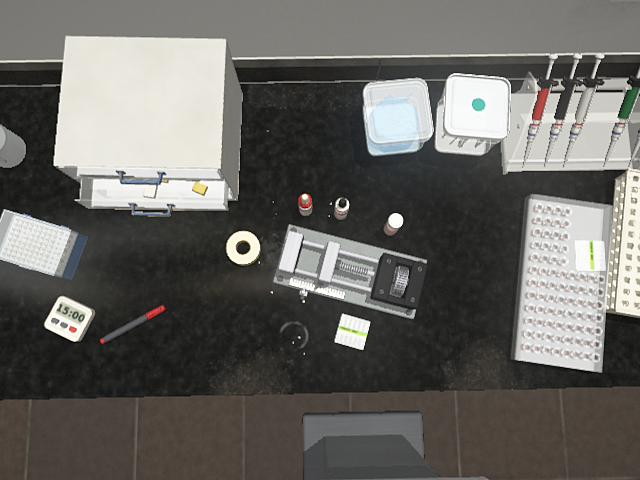

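View pics/scene0.png

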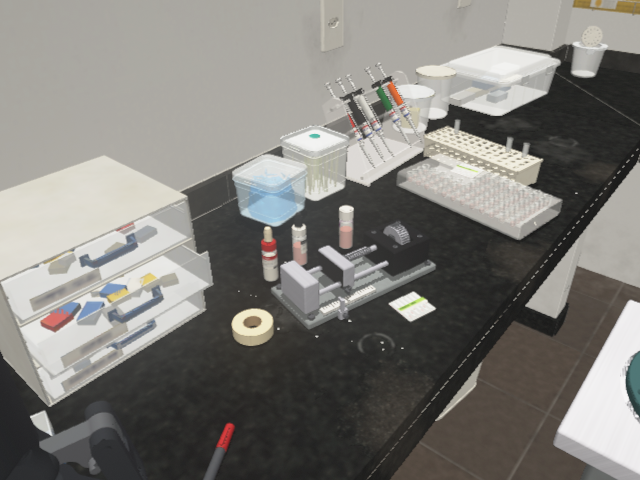

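The top view shows the holder with base corners near (289,225), (427,262), (414,318) and (274,283). The wheel is at (400,280), the moving jaw near (330,262) and the rider at (303,294). bottle_7 stands behind the wheel at (394,224). The scene view agrees with this layout.

```bash
cat > fit.py <<'E'
from h import *
from scipy.optimize import minimize
np.set_printoptions(precision=4,suppress=True)
def box(x0,x1,y0,y1,z0,z1): return np.array([[x,y,z] for x in(x0,x1) for y in(y0,y1) for z in(z0,z1)])
B=[box(-.055,.055,-.13,.13,0,.012),box(-.04,.04,-.125,-.045,0,.06)]
def H(p,Q):
    c,s=np.cos(p[2]),np.sin(p[2]);Q=np.atleast_2d(Q);return np.c_[p[0]+c*Q[:,0]-s*Q[:,1],p[1]+s*Q[:,0]+c*Q[:,1],Q[:,2]]
def inv(p,P):
    c,s=np.cos(p[2]),np.sin(p[2]);d=np.array(P)[:2]-p[:2];return np.array([c*d[0]+s*d[1],-s*d[0]+c*d[1],P[2]])
E
python3 - <<'E'
from fit import *
V={}
for n in['top','scene']:
    c=cam(n); V[n]=(c,ctrl.outline_of('holder',n)[0]['pixels'],ctrl.outline_of('wheel',n)[0])
c,m,w=V['top']
# base corners in top image from fit of quad
def corners(n):
    cs,_=cv2.findContours(V[n][1].astype(np.uint8),0,1);k=max(cs,key=cv2.contourArea);return cv2.convexHull(k)
S=8
def cost(p,names=('top','scene')):
    t=0
    for n in names:
        c,m,w=V[n];im=np.zeros((480*4,640*4),np.uint8)
        for b in B: cv2.fillConvexPoly(im,cv2.convexHull((proj(c,H(p,b))*4).round().astype(np.int32)),1)
        # jaws
        for b in [box(-.035,.035,.095,.125,0,.064)]: cv2.fillConvexPoly(im,cv2.convexHull((proj(c,H(p,b))*4).round().astype(np.int32)),1)
        hull=cv2.fillConvexPoly(np.zeros((480,640),np.uint8),corners(n),1)
        M=cv2.resize((m|(hull>0)).astype(np.uint8),None,fx=4,fy=4,interpolation=0)
        t+=1-(im&M).sum()/(im|M).sum()
    return t
g=ray(c,(351,271),.01)[:2]
for nm in [('top',),('scene',),('top','scene')]:
    r=minimize(cost,[g[0],g[1],-.25],args=(nm,),method='Nelder-Mead',options=dict(initial_simplex=[[g[0],g[1],-.25],[g[0]+.02,g[1],-.25],[g[0],g[1]+.02,-.25],[g[0],g[1],-.15]],xatol=1e-4,fatol=1e-5));p=r.x
    print(nm,p,r.fun,'crown',H(p,[[0,-.085,.076]]))
for n in V:
    ys,xs=np.nonzero(V[n][2]['pixels']);print(n,'wheel centroid',xs.mean(),ys.mean(),'proj crown',proj(V[n][0],H(p,[[0,-.085,.07]])))
    b=[d for d in ctrl.outline_of('rider',n)][0]
    ys,xs=np.nonzero(b['pixels']);print('rider mean in holder',inv(p,ray(V[n][0],(xs.mean(),ys.mean()),.025)))
print('b7',ray(c,(394,218),.078),inv(p,ray(c,(394,218),.078)))
np.save('p.npy',p)
w=cam('wrist');print(w['extrinsics'],w['fovy'])
s=ctrl.read_state();R=np.array(s['ee_rot']);E=np.array(w['extrinsics']);print('cam in tool',R.T@(-E[:3,:3].T@E[:3,3]-s['ee_pos']),'\n',R.T@E[:3,:3].T)
E
```

```text
('top',) [ 0.5111  0.0704 -0.2777] 0.030245948726169924 crown [[ 0.4878 -0.0113  0.076 ]]
('scene',) [ 0.5123  0.0707 -0.2774] 0.1282867806405008 crown [[ 0.489 -0.011  0.076]]
('top', 'scene') [ 0.5119  0.0711 -0.2744] 0.16189735577125342 crown [[ 0.4889 -0.0107  0.076 ]]
top wheel centroid 400.17977528089887 281.4129213483146 proj crown [[400.9801 279.5496]]
rider mean in holder [-0.0624  0.0701  0.025 ]
scene wheel centroid 396.9421768707483 232.69387755102042 proj crown [[396.5112 229.0302]]
rider mean in holder [-0.0692  0.0795  0.025 ]
b7 [ 0.5933 -0.0021  0.078 ] [ 0.0981 -0.0484  0.078 ]
[[ 0.4134  0.9106  0.     -0.7249]
 [-0.8676  0.3939 -0.3037  0.0383]
 [-0.2765  0.1255  0.9528 -0.3792]
 [ 0.      0.      0.      1.    ]] 60.037461857015565
cam in tool [ 0.0784 -0.0001 -0.1417] 
 [[-0.0004  0.9528  0.3037]
 [ 1.      0.0004  0.0001]
 [ 0.      0.3037 -0.9528]]
```

```bash
python3 -m handwheel '[[0,0,0,0,0,-8.5],[-29,-46,3,0,0,0],[-29,-46,3,0,0,0],[-29,-46,3,0,0,0],[-29,-46,3,0,0,0],[-29,-46,3,0,0,0]]' 0; python3 -m handwheel '[[-29,-46,3,0,0,0],[-29,-46,3,0,0,0],[-29,-46,3,0,0,0],[-29,-46,3,0,0,0],[-29,-46,3,0,0,0],[0,0,0,0,0,0],[0,0,0,0,0,0]]'
cat > look.py <<'E'
import sys
from fit import *
p=np.array([.5113,.0706,-.277])
c=cam('wrist',sys.argv[1])
s=ctrl.read_state();R=np.array(s['ee_rot'])
print('t',s['time_s'],'tcp holder',inv(p,s['ee_pos']),'world',s['ee_pos'],'F',s['ft_force'])
print('tool axes in holder\n',H([0,0,-p[2]],R.T).T)
for l in ['pointer','jaw','mark','rider','wheel']:
    for d in ctrl.outline_of(l,'wrist')[:1]:
        ys,xs=np.nonzero(d['pixels']);print(l,round(d['score'],2),d['box'],xs.mean().round(1),ys.mean().round(1))
for y in(0,.05,.09): print('proj y',y,proj(c,H(p,[[-.05,y,.03]])))
E
python3 look.py w1.png
```

```text
time_s: 2.4
ee_pos: [0.3765, 0.3978, 0.2165]
ee_rot: [[-0.962, 0.274, 0.001], [0.274, 0.962, 0.001], [-0.001, 0.001, -1.0]]
ft_force: [1.1, 0.4, -0.5]
finger_gap: -0.0001
finger_force: 0.0
time_s: 3.28
ee_pos: [0.4526, 0.1389, 0.2015]
ee_rot: [[-0.962, 0.274, 0.001], [0.274, 0.962, 0.001], [-0.0, 0.001, -1.0]]
ft_force: [0.1, -0.1, -0.9]
finger_gap: 0.0001
finger_force: 0.0
t 3.325 tcp holder [-0.0755  0.0504  0.2015] world [0.4524 0.1397 0.2015] F [ 0.9992 -0.0523 -0.0377]
tool axes in holder
 [[-1.     -0.0012  0.0002]
 [-0.0012  1.      0.0009]
 [-0.0002  0.0009 -1.    ]]
pointer 0.76 [203.4, 249.3, 319.6, 320.8] 277.3 295.2
jaw 0.65 [204.9, 249.3, 319.1, 324.4] 277.7 294.8
mark 0.57 [334.9, 209.8, 351.8, 248.5] 342.1 226.6
rider 0.92 [331.2, 211.6, 350.1, 242.6] 341.8 226.6
wheel 0.89 [120.1, 283.3, 159.5, 347.8] 138.2 317.8
proj y 0 [[252.1919 244.8207]]
proj y 0.05 [[315.1634 244.7328]]
proj y 0.09 [[365.5338 244.6625]]
```

View pics/w1.png

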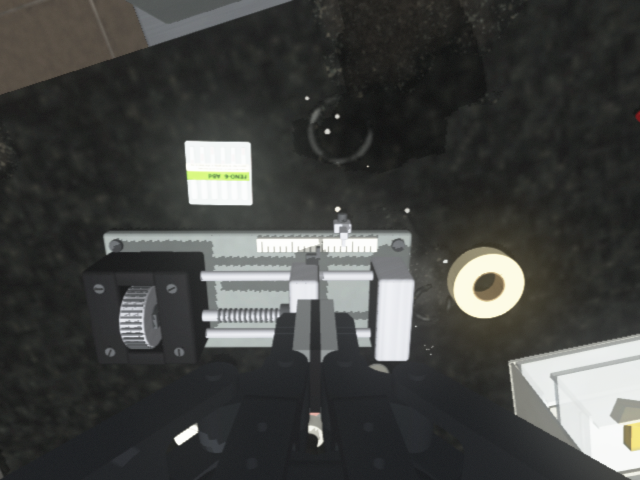

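The wrist view shows the pointer tip near (320,243) and the mark near (344,238). The pixel scale is about 0.8 mm. The wheel is at (138,318) and the gel card is clear. I'll zoom in on this.

Run:
```python
import cv2
i=cv2.imread('pics/w1.png')[205:280,290:390];cv2.imwrite('pics/w1z.png',cv2.resize(i,None,fx=8,fy=8,interpolation=cv2.INTER_CUBIC))
```

```text
(no output)
```

View pics/w1z.png

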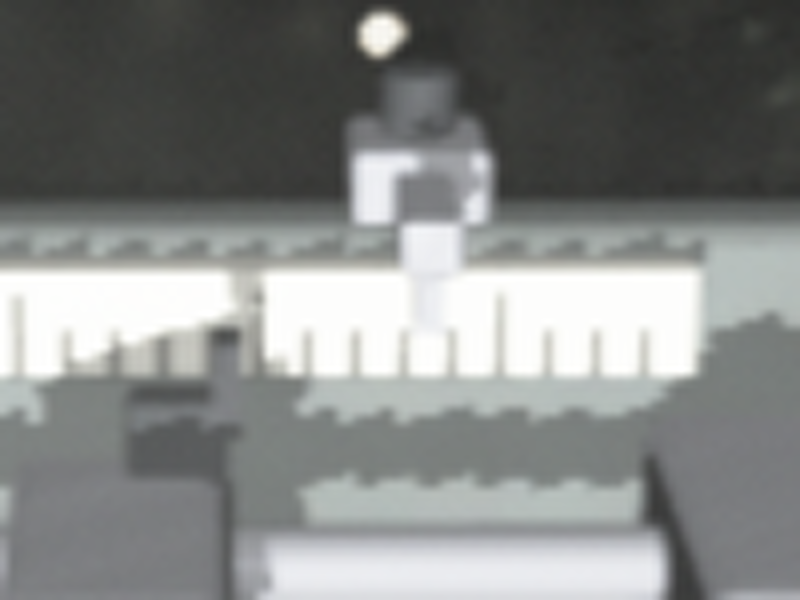

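Pointer at y≈52 mm and mark at y≈72.5 mm, so the gap is about 20.3 mm. That is roughly 122 mm of rim travel. I'll move to just in front of the wheel.

```bash
python3 -m handwheel '[[10,-45,0,0,0,0],[10,-45,30,0,0,0],[0,-45,40,0,0,0],[-20,0,30,0,0,0],[-20,0,0,0,0,0],[0,0,10,0,0,0],[0,0,0,0,0,0],[0,0,0,0,0,0]]'
python3 look.py w2.png; python3 -c "
import cv2;i=cv2.imread('pics/w2.png')[180:480,0:640];cv2.imwrite('pics/w2b.png',i)"
```

```text
time_s: 4.58
ee_pos: [0.4335, 0.0036, 0.0914]
ee_rot: [[-0.962, 0.273, -0.001], [0.273, 0.962, 0.0], [0.001, -0.0, -1.0]]
ft_force: [0.2, -0.3, -0.3]
finger_gap: -0.0002
finger_force: 0.0
t 4.625 tcp holder [-0.0562 -0.0857  0.0915] world [0.4338 0.0036 0.0915] F [ 0.0963  0.0625 -0.1496]
tool axes in holder
 [[-1.     -0.0006 -0.0005]
 [-0.0006  1.     -0.    ]
 [ 0.0005 -0.     -1.    ]]
pointer 0.59 [445.1, 279.3, 610.4, 450.8] 552.3 368.7
jaw 0.57 [446.6, 277.9, 610.7, 454.6] 552.1 369.2
mark 0.9 [571.4, 229.9, 627.6, 283.2] 598.6 251.9
rider 0.96 [568.5, 229.2, 624.8, 280.3] 598.8 252.0
wheel 0.61 [312.1, 410.2, 319.3, 439.5] 314.4 425.4
proj y 0 [[477.2239 277.0409]]
proj y 0.05 [[571.9579 277.077 ]]
proj y 0.09 [[647.7471 277.106 ]]
```

View pics/w2.png

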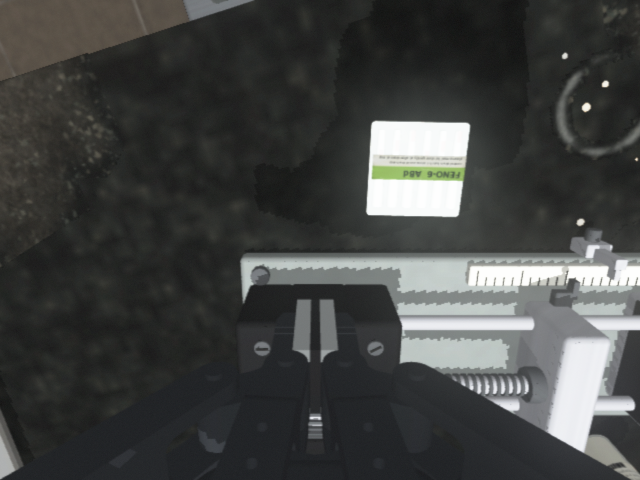

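From here the wrist view shows the shut fingers centred in y on the housing, in front of the wheel. The pointer (~(573,290)) and mark (~(612,272)) are both visible. First stroke, at TCP z≈73 mm.

```bash
python3 -m handwheel '[[-10,0,18,0,0,0],[-14,0,0,0,0,0],[-10,0,0,0,0,0],[-10,0,0,0,0,0],[-10,0,0,0,0,0]]';python3 -m handwheel '[[-10,0,0,0,0,0],[-10,0,0,0,0,0],[-10,0,0,0,0,0]]'; python3 -m handwheel '[[-6,0,-8,0,0,0],[0,0,-12,0,0,0],[45,0,0,0,0,0],[41,0,0,0,0,0],[0,0,0,0,0,0],[0,0,0,0,0,0]]';python3 look.py w3.png
```

```text
time_s: 5.5
ee_pos: [0.4868, -0.0117, 0.0738]
ee_rot: [[-0.962, 0.274, -0.0], [0.274, 0.962, 0.0], [0.0, 0.0, -1.0]]
ft_force: [-2.0, 1.4, 4.9]
finger_gap: 0.0002
finger_force: 1.9
time_s: 5.88
ee_pos: [0.5166, -0.0203, 0.0732]
ee_rot: [[-0.962, 0.274, 0.001], [0.274, 0.962, -0.0], [-0.001, 0.0, -1.0]]
ft_force: [-0.7, -0.1, -0.6]
finger_gap: -0.0
finger_force: 0.0
time_s: 6.62
ee_pos: [0.4396, 0.0021, 0.094]
ee_rot: [[-0.962, 0.274, 0.002], [0.274, 0.962, 0.0], [-0.002, 0.001, -1.0]]
ft_force: [0.7, -0.4, -0.2]
finger_gap: -0.0001
finger_force: 0.0
t 6.675 tcp holder [-0.0495 -0.0854  0.0939] world [0.4403 0.002  0.0939] F [-0.0955  0.6347  0.7367]
tool axes in holder
 [[-1.      0.0006  0.0028]
 [ 0.0006  1.      0.0009]
 [-0.0028  0.0009 -1.    ]]
pointer 0.79 [421.7, 266.6, 621.4, 442.2] 556.5 360.9
jaw 0.78 [427.2, 267.2, 622.9, 443.1] 556.7 361.0
mark 0.87 [566.3, 212.4, 624.7, 269.8] 597.1 238.8
rider 0.87 [569.6, 214.2, 623.2, 266.8] 597.0 238.9
wheel 0.57 [309.6, 409.9, 321.4, 426.1] 314.8 418.1
proj y 0 [[476.1554 263.4427]]
proj y 0.05 [[570.5827 263.3654]]
proj y 0.09 [[646.1036 263.3035]]
```

One stroke closed the jaw by roughly 6 mm at about 5 N. Two more of the same.

```bash
python3 -m handwheel '[[-5,0,21,0,0,0],[-12,0,0,0,0,0],[-10,0,0,0,0,0],[-10,0,0,0,0,0],[-10,0,0,0,0,0],[-10,0,0,0,0,0],[-10,0,0,0,0,0],[-10,0,0,0,0,0]]'; python3 -m handwheel '[[-6,0,-8,0,0,0],[0,0,-12,0,0,0],[43,0,0,0,0,0],[41,0,0,0,0,0],[0,0,0,0,0,0],[0,0,0,0,0,0]]'; python3 -m handwheel '[[-5,0,20,0,0,0],[-12,0,0,0,0,0],[-10,0,0,0,0,0],[-10,0,0,0,0,0],[-10,0,0,0,0,0],[-10,0,0,0,0,0],[-10,0,0,0,0,0],[-10,0,0,0,0,0]]'; python3 -m handwheel '[[-6,0,-8,0,0,0],[0,0,-12,0,0,0],[43,0,-20,0,0,0],[45,30,-20,0,0,0],[0,40,-20,0,0,0],[0,40,-20,0,0,0],[0,0,0,0,0,0],[0,0,0,0,0,0]]';python3 look.py w4.png; python3 -c "
import cv2;i=cv2.imread('pics/w4.png')[180:360,280:520];cv2.imwrite('pics/w4b.png',cv2.resize(i,None,fx=3.3,fy=3.3,interpolation=2))"
```

```text
time_s: 7.92
ee_pos: [0.5138, -0.0194, 0.0723]
ee_rot: [[-0.962, 0.274, 0.001], [0.274, 0.962, -0.0], [-0.001, 0.0, -1.0]]
ft_force: [-0.1, -0.5, -0.2]
finger_gap: -0.0002
finger_force: 0.0
time_s: 8.68
ee_pos: [0.4386, 0.0024, 0.093]
ee_rot: [[-0.962, 0.274, 0.002], [0.274, 0.962, 0.0], [-0.002, 0.001, -1.0]]
ft_force: [1.0, -0.4, 0.6]
finger_gap: -0.0
finger_force: 0.0
time_s: 9.68
ee_pos: [0.5129, -0.0191, 0.0723]
ee_rot: [[-0.962, 0.274, 0.001], [0.274, 0.962, -0.0], [-0.001, 0.0, -1.0]]
ft_force: [0.4, -0.1, 0.1]
finger_gap: -0.0001
finger_force: 0.0
time_s: 10.68
ee_pos: [0.462, 0.1089, 0.1725]
ee_rot: [[-0.962, 0.274, -0.001], [0.274, 0.962, -0.001], [0.001, -0.001, -1.0]]
ft_force: [0.2, -0.5, 0.1]
finger_gap: 0.0003
finger_force: 0.0
t 10.725 tcp holder [-0.058   0.0226  0.1721] world [0.4617 0.1082 0.1721] F [-0.0261 -0.0947  0.1833]
tool axes in holder
 [[-1.      0.0016 -0.0012]
 [ 0.0016  1.     -0.0013]
 [ 0.0012 -0.0014 -1.    ]]
pointer 0.6 [255.8, 238.6, 388.4, 366.3] 359.5 303.7
jaw 0.84 [258.2, 236.5, 389.7, 369.9] 359.5 303.4
mark 0.74 [369.7, 196.6, 387.9, 238.0] 379.9 215.8
rider 0.7 [370.2, 198.7, 386.8, 232.7] 380.0 215.6
wheel 0.64 [136.4, 276.6, 178.4, 348.9] 156.8 315.1
proj y 0 [[282.2856 234.8263]]
proj y 0.05 [[352.2184 234.8004]]
proj y 0.09 [[408.1781 234.7797]]
```

View pics/w4b.png

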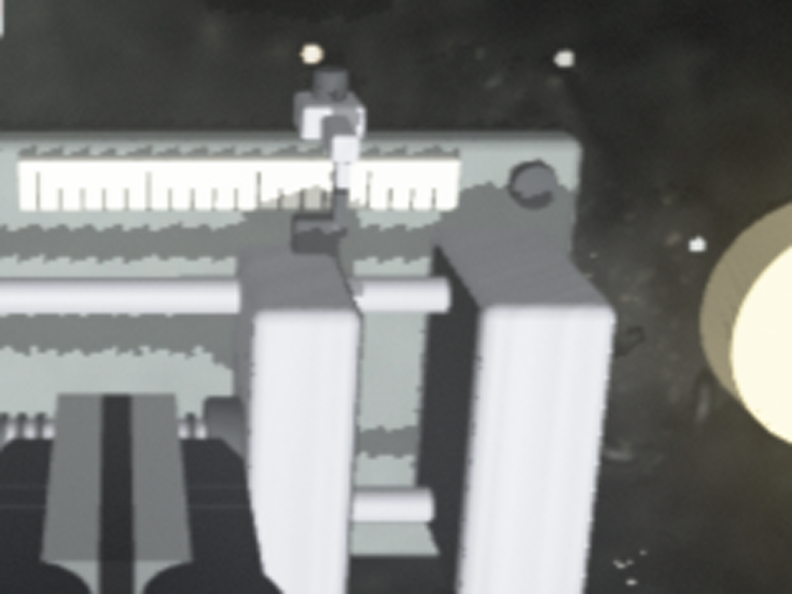

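The pointer is now nearly in line with the mark (crop ~(341,200) against (344,180)). I'll move closer and centre over it to measure.

```bash
python3 -m handwheel '[[-5,25,20,0,0,0],[-5,25,25,0,0,0],[0,0,20,0,0,0],[0,0,0,0,0,0],[0,0,0,0,0,0],[0,0,0,0,0,0]]' | head -2;python3 look.py w5.png; python3 -c "
import cv2;i=cv2.imread('pics/w5.png')[190:290,260:380];cv2.imwrite('pics/w5b.png',cv2.resize(i,None,fx=6,fy=6,interpolation=0))"
```

```text
time_s: 11.72
ee_pos: [0.4866, 0.1545, 0.1082]
t 11.775 tcp holder [-0.0467  0.074   0.1081] world [0.4866 0.1546 0.1081] F [-0.5432 -0.8879  0.4042]
tool axes in holder
 [[-1.      0.0011  0.0013]
 [ 0.0011  1.      0.0008]
 [-0.0013  0.0008 -1.    ]]
pointer 0.8 [146.3, 254.3, 312.9, 367.9] 244.1 324.1
jaw 0.79 [144.1, 252.1, 313.7, 368.1] 244.7 323.7
mark 0.7 [301.7, 202.4, 321.4, 255.9] 311.4 223.5
rider 0.64 [298.2, 202.3, 323.5, 250.8] 311.4 223.7
wheel 0.97 [1.0, 305.7, 50.5, 401.4] 19.5 356.1
proj y 0 [[182.4518 248.9704]]
proj y 0.05 [[271.907  248.8041]]
proj y 0.09 [[343.464 248.671]]
```

View pics/w5b.png

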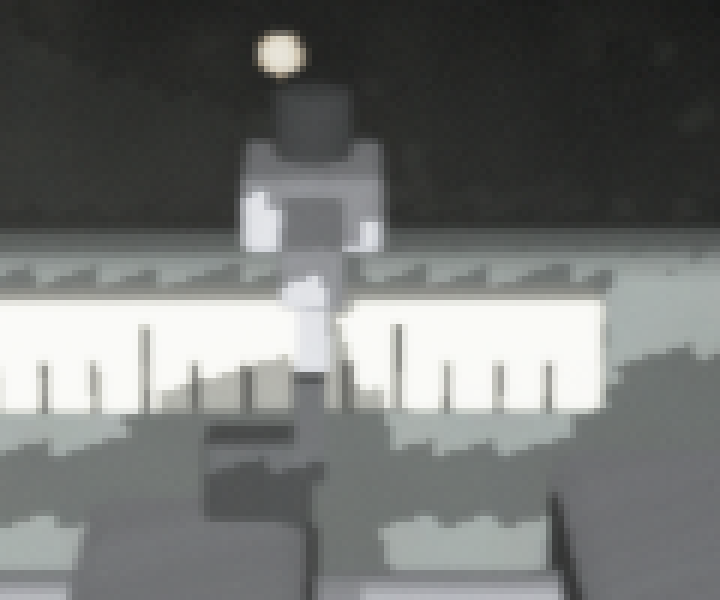

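Pointer and mark are almost exactly aligned (centres at crop x≈309 and 312, so about 0.25 mm). I'll check this at subpixel level.

Run:
```python
import cv2
i=cv2.cvtColor(cv2.imread('pics/w5.png'),6)
for r in range(240,268): print(r,i[r,304:320])
```

```text
240 [231 231 225 224 226 226 225 226 225 224 189 156 151 165 180 218]
241 [248 248 243 234 229 222 216 208 204 202 184 162 157 174 202 238]
242 [250 250 250 249 248 238 228 227 226 224 198 180 193 210 239 249]
243 [250 250 250 250 249 240 229 228 228 227 201 187 230 246 249 250]
244 [250 250 250 250 249 241 230 228 228 226 201 182 198 239 249 250]
245 [250 250 250 250 249 240 230 228 228 226 202 183 191 237 249 250]
246 [250 250 250 250 249 240 230 228 228 226 215 192 190 233 248 250]
247 [250 250 250 250 249 240 230 228 228 227 216 193 183 198 240 249]
248 [250 250 248 247 248 239 230 229 228 227 217 192 181 190 237 249]
249 [246 244 223 205 234 236 230 229 229 227 216 192 178 182 231 248]
250 [195 193 186 184 210 225 228 228 228 227 216 191 161 136 176 238]
251 [179 180 179 180 178 202 216 216 216 215 207 189 158 114 145 233]
252 [179 180 179 177 147 116 107 108 107 114 159 177 157 112 141 232]
253 [181 180 180 178 145 106  91  90  89  99 154 175 156 112 140 226]
254 [180 181 180 177 151 124 116 116 116 121 160 177 156 111 129 182]
255 [180 180 181 177 151 126 119 120 118 124 161 1
[... 159 characters left out ...]

258 [137 137 136 136 124 118 119 119 118 119 130 135 131 111 109 127]
259 [116 116 117 117 117 117 119 119 120 120 119 118 119 116 116 117]
260 [102 102 103 102 103 114 119 119 119 119 118 116 118 118 116 117]
261 [ 76  76  76  77  85 107 118 119 118 119 117 117 116 117 116 116]
262 [ 76  74  75  76  85 108 118 119 119 118 118 117 116 117 116 117]
263 [ 84  84  86  88  93 110 119 119 118 119 117 118 116 117 117 116]
264 [105 106 107 106 108 116 119 120 120 119 117 117 116 116 116 115]
265 [114 117 116 116 118 119 120 120 118 117 118 117 116 117 116 116]
266 [108 116 118 117 118 122 121 115 113 113 115 117 117 116 116 116]
267 [102 114 117 113 114 113 112  98  90  91 106 116 116 116 115 115]
```

The edges put the pointer about 0.4 mm short, which is about 2.5 mm of rim travel. One small correcting stroke: set down on the crown, move it slightly, lift.

```bash
python3 -m handwheel '[[-10,-40,0,0,0,0],[-10,-40,0,0,0,0],[-10,-40,0,0,0,0],[-12,-40,0,0,0,0],[0,0,12,0,0,0],[0,0,0,0,0,0],[0,0,0,0,0,0]]'
python3 - <<'E'
from fit import *
s=ctrl.read_state();print(inv(np.array([.5113,.0706,-.277]),s['ee_pos']))
E
```

```text
time_s: 12.9
ee_pos: [0.4828, -0.009, 0.0952]
ee_rot: [[-0.962, 0.271, -0.0], [0.271, 0.962, 0.001], [0.0, 0.001, -1.0]]
ft_force: [0.2, -0.8, -0.8]
finger_gap: 0.0001
finger_force: 0.0
[-0.0056 -0.0844  0.0952]
```

```bash
python3 -m handwheel '[[0,0,12,0,0,0],[0,0,10,0,0,0],[0,0,0,0,0,0],[0,0,0,0,0,0]]';  python3 -m handwheel '[[-1.5,0,0,0,0,0],[-1,0,0,0,0,0],[0,0,0,0,0,0],[0,0,0,0,0,0]]'; python3 -m handwheel '[[0,0,-10,0,0,0],[0,0,-15,0,0,0],[12,40,0,0,0,0],[10,40,0,0,0,0],[10,40,0,0,0,0],[13,40,10,0,0,0],[0,0,0,0,0,0],[0,0,0,0,0,0]]'; python3 -m handwheel '[[0,0,0,0,0,0],[0,0,0,0,0,0]]'|head -2; python3 look.py w6.png; python3 -c "
import cv2;j=cv2.imread('pics/w6.png');i=j[190:290,260:380];cv2.imwrite('pics/w6b.png',cv2.resize(i,None,fx=6,fy=6,interpolation=0))
i=cv2.cvtColor(j,6)
for r in range(236,270,2): print(r,i[r,300:322])"
```

```text
time_s: 13.4
ee_pos: [0.4828, -0.0097, 0.0733]
ee_rot: [[-0.962, 0.273, -0.0], [0.273, 0.962, 0.001], [0.0, 0.001, -1.0]]
ft_force: [0.3, 2.5, 4.4]
finger_gap: -0.0002
finger_force: 2.2
time_s: 13.9
ee_pos: [0.4857, -0.011, 0.0735]
ee_rot: [[-0.962, 0.274, 0.001], [0.274, 0.962, 0.0], [-0.001, 0.001, -1.0]]
ft_force: [0.2, 3.4, 4.0]
finger_gap: 0.0002
finger_force: 2.1
time_s: 14.9
ee_pos: [0.4855, 0.1538, 0.0888]
ee_rot: [[-0.962, 0.274, -0.0], [0.274, 0.962, -0.001], [-0.0, -0.001, -1.0]]
ft_force: [-0.1, -0.1, 0.0]
finger_gap: -0.0001
finger_force: 0.0
time_s: 15.15
ee_pos: [0.4859, 0.1534, 0.0886]
t 15.2 tcp holder [-0.0472  0.073   0.0885] world [0.4859 0.1537 0.0885] F [ 0.2305 -0.2766 -0.207 ]
tool axes in holder
 [[-1.      0.0024  0.0003]
 [ 0.0024  1.     -0.0003]
 [-0.0003 -0.0003 -1.    ]]
pointer 0.91 [133.0, 267.8, 318.3, 445.4] 240.1 341.0
jaw 0.97 [134.8, 268.2, 316.7, 448.0] 240.4 342.8
mark 0.76 [299.6, 208.9, 325.2, 268.5] 313.4 235.1
rider 0.88 [300.8, 210.2, 327.1, 265.8] 313.7 234.9
wheel 0.76 [0.5, 327.2, 28.9, 428.5] 9.5 385.6
proj y 0 [[173.61   262.4008]]
pr
[... 980 characters left out ...]
9 138 139 143 151
 155 160 171 185]
256 [249 249 249 249 249 249 249 249 249 249 247 213 154 145 145 146 153 168
 176 177 179 181]
258 [249 249 249 249 249 249 249 249 249 249 247 211 154 147 158 165 166 174
 177 186 232 246]
260 [249 249 249 249 249 249 248 248 249 249 248 236 223 221 224 225 219 194
 178 185 231 247]
262 [248 245 242 243 244 243 221 194 191 196 227 231 226 226 226 225 215 187
 175 169 177 233]
264 [188 137  99 150 174 176 177 177 177 172 148 186 214 217 217 216 208 167
 156 137 108 170]
266 [172 128  97 149 175 177 177 177 176 172 129  84  81  84  84  85  89 117
 154 136 104 160]
268 [171 129  97 149 175 177 176 177 177 172 128  90 102 112 113 113 116 136
 160 137 105 149]
```

View pics/w6b.png

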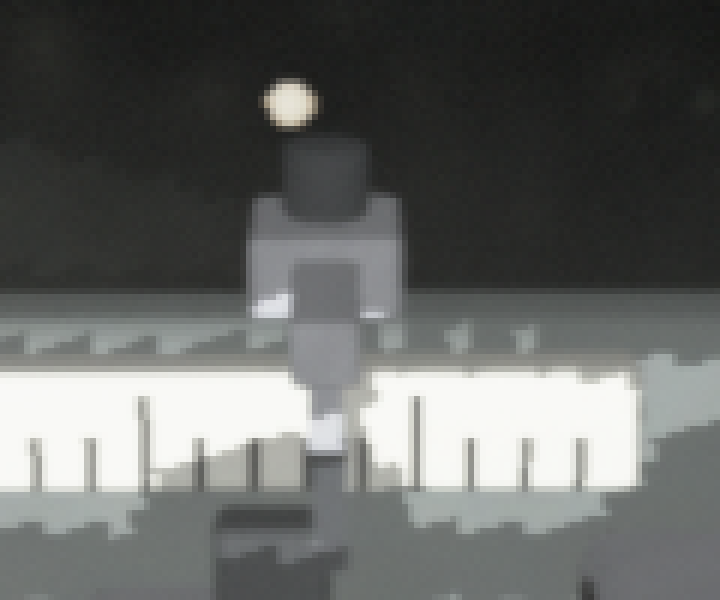

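Right edges now agree: pointer ~317.0 px, mark ~316.9 px, about 0.1 mm apart. I'll retreat and hand in.

```bash
python3 -m handwheel '[[0,0,-30,0,0,0],[0,0,-40,0,0,0],[0,0,-40,0,0,0],[0,0,0,0,0,0],[0,0,0,0,0,0],[0,0,0,0,0,0]]' && python3 -c "
from cell import ctrl; print(ctrl.finish_job())"
```

```text
time_s: 16.2
ee_pos: [0.4847, 0.1546, 0.1971]
ee_rot: [[-0.962, 0.274, -0.003], [0.274, 0.962, -0.001], [0.002, -0.002, -1.0]]
ft_force: [0.2, -0.0, -0.0]
finger_gap: 0.0003
finger_force: 0.0
the job is handed in; nothing more can be done
None
```

The job is handed in: three full strokes and one small correcting stroke over the wheel, with about 4–5 N of downward force where I read it, brought the pointer to within about 0.1 mm of the mark, with the hand clear at 16.2 s and nothing else approached.

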